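Move the tray to the rails just above the bottle, up to the depth stop

ROBOT

A 6-joint arm with a two-finger parallel gripper is mounted at the origin on the work surface; the furniture and walls round the work are solid. World frame = base frame: x ahead of the robot, y to its left, z up, the work surface at z = 0. Lengths are in m, angles in rad, forces in N, time in s.
With the tool pointing down it reaches from about 0.25 to 0.775 m from the base axis. Payload 4 kg.
Tool frame: the origin (TCP) lies midway between the tips of the shut fingers; the grasp point (between the pads) lies grip_point_offset behind it (grip_point_offset is the distance from the TCP to the grasp point, in m); z points along the fingers, y is the line along which they close (so a half turn about z gives the same grasp; the last joint's range is limited). The gripper opens to 94 mm and grips with 3 to 60 N. Pads are 16 mm wide; open, the fingers measure 119 mm over their backs; the gripper's body (75 mm by 177 mm) begins 78 mm behind the grasp point.
Start: joints at [-1.315, 0.087, 1.371, -0, 1.684, -0.103], TCP at [0.193, -0.515, 0.206] pointing down, gripper open.
Joint ranges: [-3.1, 3.1], [-0.76, 2.03], [0.27, 2.55], [-1.08, 4.22], [0.17, 2.65], [-2.57, 2.57]. Speed limits (rad/s): [2.79, 2.79, 3.14, 3.14, 3.14, 3.14].

INTERFACE

Orientations are given as [roll, pitch, yaw] about the fixed x, y, z axes, in that order (R = Rz(yaw) Ry(pitch) Rx(roll)).
In Python, from bench import * gives the robot as it stands. The module is installed in compiled form; this text tells all that it offers.
- The arm moves only by the tool apply_moves, never from a script. Its argument "commands" is a list of rows, each a list of 7 numbers: the turn, a rotation vector about the world's x, y, z in rad, then the shift along the world's x, y, z in m, then the opening in per cent of the stroke, from 0 (shut) to 100 (fully open). In form: [[ax, ay, az, x, y, z, jaw], ...]. A call has exactly 5 rows; each row is the pose to reach, as a shift and turn from the pose commanded when the call began; what a row does not reach only later rows make up. A row lasts 1/10 s, in which the tool goes at most 50 mm and 8.59 degrees, less where a joint would pass 70% of its speed; a pose out of reach is approached as far as the arm can. A call with a gripper value outside its range is refused whole. The fingers move at their own pace and stop on an object; the grip force is fixed at half the most. Time passes only in rows, so rows that repeat a pose let the fingers close, or fill a call up. It gives the time, the measured TCP pose, the force, the opening and the grip force at its end, in the units of the state.
- get_obs(): the state, without advancing time (a new reading comes with each control period).
- snapshot(name): name is "side" or "top" or "wrist"; returns a dict with "pixels" (420x560x3 uint8, red, green, blue), "vertical_fov" (degrees; the focal length in pixels is half the picture's height over the tangent of half this angle, whatever the lens; pixels are square), "cx", "cy" (the principal point, pixels), "rvec" (rotation vector, rad) and "tvec" (3), from world to camera coordinates, as OpenCV has them. Camera axes: x right, y down, z forward; pixel columns grow to the right and rows downward; lengths in m; the calibration is good to about 2 mm. A picture is of the moment at which its call begins. There is no depth.
- close_job(): hands the job in; it is judged then, once.
Trained networks look in the newest picture that a camera, given by its name, has taken for a name from the list of things; names that differ only in an ending like _2 or _b are one class to them, and where a whole thing is asked for, a point or a joint stands for the part that bears it (a point fixed in the world has none). Each returns a list of dicts, best first, with "score" (0 to 1); they miss things now and then, are a little off and sometimes report something else, mostly with a low value. They report only what shows in the picture. A call takes as long as a camera call.
- masks_of(camera, query): "mask" (420x560 bool, what is visible of it) and "extent" ([left, top, right, bottom] in pixels, round what is visible of it).
- place_of(camera, query): "pixel" ([column, row] in pixels: a listed point, or the origin of a listed thing).
The state is a dict: "time": time; "joint_positions": joint angles; "qvel": joint speeds; "joint_torque": joint torques, N m; "tool_pos": TCP position; "ee_rot": TCP orientation; "wrist_force": force on the tool from outside, world axes, zero at the start; "wrist_torque": the same for the moment, N m; "width": finger opening in m; "finger_force": force on a finger pad.
Only numpy, scipy, OpenCV 4.12 (cv2) and the standard library are available. Lean on these libraries where they do the work, as an engineer would, in place of code of your own. Each camera call takes 0.05 s, during which the arm holds its last target. There are 200 camera calls.

TASK

The tray in the small rack sits on the top pair of rails: draw it out by its handle bar and slide it back in on the lowest pair of rails on which it passes clear over the bottle standing in the rack. Push it in gently until its rear edge touches the depth stop at the back and leave it there; the stop is only friction-tight, so feel for it and do not shove it out of its setting. Do not disturb the bottles or force the tray in the rails.

Things in the scene. Friction and masses are not known exactly. Their poses are not given: they have to be found in the camera images.
- rack: Fixed aluminium rack, open in front and on top, on a grey riser board 75 mm above the bench. Origin on the board under the middle of the rack's mouth; x inward along the rails, z up. Four rail pairs, 135 mm long, start at x = 0. Webs at y = +-57.5 mm guide the tray's edges, flaring to +-66 mm in front of the mouth. Tall instrument close on its right; an upright white hose arch to the left of its front.
- rail1 (a point): Middle of the mouth at the lowest rail pair, at the height of the ledges that carry the tray: 72 mm above the board. On every pair the ledges are 12 mm wide (4 mm thick); the first 25 mm of ledge are open above, farther in a strip roofs the edge, leaving a 10 mm high slot above the ledge.
- rail2 (a point): The same for the second pair, ledges 106 mm above the board.
- rail3 (a point): The same for the third pair, ledges 140 mm above the board.
- rail4 (a point): The same for the top pair, ledges 174 mm above the board, where the tray starts.
- back_bar (a point): Top of the rack's fixed rear cross-bar, 137 mm behind the mouth. Ahead of it the depth stop hangs from its own cross-bar: two steel uprights at y = +-36 mm serving all levels, front face set anywhere 82 to 116 mm behind the mouth and not measured. It slips back if pushed with more than about 8 N on top of the drag (1 to 4 N, more if the tray bears down).
- tray: Loose flat steel tray: sheet 110 x 110 x 4 mm with a low inset rim, about 0.2 kg, not yet at the stop. Origin at the centre of the sheet's underside, x toward the rear edge (goes in first, x = +55 mm). Handle: upright bar 10 mm thick (x), 80 mm long (y), 22 mm high, centred at x = -115, y = 0, z = +4 mm on two arms at y = +-36 mm; 55 mm free between bar and sheet.
- bottle_short: Small amber bottle with white cap, 29 mm across, 60 mm high. Origin at the centre of its underside. One of the three bottles stands in the rack (x about 50 mm, y about 0 in the rack's frame), the other two on the riser board to the left; which one changes.
- bottle_middle: Amber bottle with white cap, 41 mm across, 85 mm high. Origin at the centre of its underside.
- bottle_tall: Large amber bottle with white cap, 62 mm across, 128 mm high. Origin at the centre of its underside.

How it is judged:
By the outcome, as a careful person would: the job done as asked, in the order asked, and still so for the second after the job is handed in, with the robot touching nothing.
It also fails if it takes over 53 s, if anything falls off the work surface, if the arm or the gripper's body presses on something with over 40 N, if the wrist force passes 120 N, or if a joint passes its speed limit or range.

## Working session

There is one attempt and no reset: what is moved stays moved. The work goes in short steps, Python scripts to look and compute and a tool call to move; the robot and the scene stay as the last step left them, time stands still between calls to the robot, and variables do not carry over. Pictures are saved under pics/ and viewed, at most 10 in all, crops included, and the job is handed in when it is done.

Besides the shell and the picture viewer there is one more tool, called after "Request:" as name([rows], argument=value, ...), one row to a line, values as JSON. apply_moves: Moves the arm, as the interface text tells. Its arguments: {"type":"object","properties":{"commands":{"type":"array"}},"required":["commands"]}

```bash
mkdir -p pics
cat > h.py <<'E'
from bench import *
import numpy as np, cv2
def cam(s):
    R=cv2.Rodrigues(np.array(s["rvec"],float))[0]; t=np.array(s["tvec"],float).reshape(3)
    f=210/np.tan(np.radians(s["vertical_fov"])/2)
    K=np.array([[f,0,s["cx"]],[0,f,s["cy"]],[0,0,1]]); return K,R,t
def proj(c,p):
    K,R,t=c; q=K@(R@np.asarray(p,float)+t); return q[:2]/q[2]
def ray(c,px):
    K,R,t=c; d=R.T@np.linalg.inv(K)@np.array([px[0],px[1],1.]); return -R.T@t,d/np.linalg.norm(d)
def atz(c,px,z):
    o,d=ray(c,px); return o+d*(z-o[2])/d[2]
def tri(rs):
    A=0;b=0
    for o,d in rs:
        P=np.eye(3)-np.outer(d,d);A=A+P;b=b+P@o
    return np.linalg.solve(A,b)
E
python3 - <<'E'
from h import *
import pickle
o=get_obs();print({k:np.round(v,3) for k,v in o.items()})
try: print(grip_point_offset)
except Exception as e: print(e)
C={}
for n in("side","top","wrist"):
    s=snapshot(n);cv2.imwrite(f"pics/{n}0.png",s["pixels"][:,:,::-1]);C[n]=cam(s)
    print(n,-C[n][1].T@C[n][2],C[n][1][2],C[n][0][0,0])
    for q in["rack","rail1","rail2","rail3","rail4","back_bar","tray","bottle_short","bottle_middle","bottle_tall"]:
        print(q,[(np.round(d["pixel"],1).tolist(),round(d["score"],2)) for d in place_of(n,q)][:3])
pickle.dump(C,open("C0.pkl","wb"))
E
```

```text
{'time': np.float64(0.0), 'joint_positions': array([-1.315,  0.088,  1.372, -0.   ,  1.684, -0.103]), 'qvel': array([ 0.001, -0.002, -0.   , -0.002, -0.001,  0.001]), 'joint_torque': array([-2.0000e-03, -3.4018e+01, -3.0243e+01,  7.2000e-02,  3.3000e-02,
       -0.0000e+00]), 'tool_pos': array([ 0.193, -0.514,  0.204]), 'ee_rot': array([-3.139, -0.   ,  0.359]), 'wrist_force': array([ 0.124, -0.066, -0.746]), 'wrist_torque': array([-0.026, -0.032,  0.033]), 'finger_force': np.float64(0.0), 'width': np.float64(0.094)}
0.0188
side [0.17381031 0.30392447 0.83462173] [ 0.60401354 -0.32531363 -0.72755666] 378.97128728038723
rack []
rail1 [([341.9, 219.3], 0.79), ([339.6, 205.6], 0.72), ([337.1, 230.4], 0.71)]
rail2 [([341.9, 219.3], 0.79), ([339.6, 205.6], 0.72), ([337.1, 230.4], 0.71)]
rail3 [([341.9, 219.3], 0.79), ([339.6, 205.6], 0.72), ([337.1, 230.4], 0.71)]
rail4 [([341.9, 219.3], 0.79), ([339.6, 205.6], 0.72), ([337.1, 230.4], 0.71)]
back_bar [([306.1, 163.8], 0.97)]
tray [([335.0, 207.5], 0.78)]
bottle_short [([324.2, 246.9], 0.67)]
bottle_middle [([234.6, 273.1], 0.66)]
bottle_tall []
top [ 0.475549   -0.03295718  1.03358006] [ 0.22654538  0.07409733 -0.97117804] 450.3009149575153
rack []
rail1 []
rail2 []
rail3 []
rail4 []
back_bar [([347.3, 183.1], 0.64)]
tray [([332.8, 252.2], 0.79)]
bottle_short []
bottle_middle [([233.2, 205.6], 0.46)]
bottle_tall [([259.1, 242.2], 0.62)]
wrist [ 0.26680533 -0.48809034  0.38510976] [-0.24985266 -0.09439198 -0.96367204] 292.6756957978652
rack []
rail1 []
rail2 []
rail3 []
rail4 []
back_bar []
tray []
bottle_short []
bottle_middle []
bottle_tall []
```

View pics/side0.png

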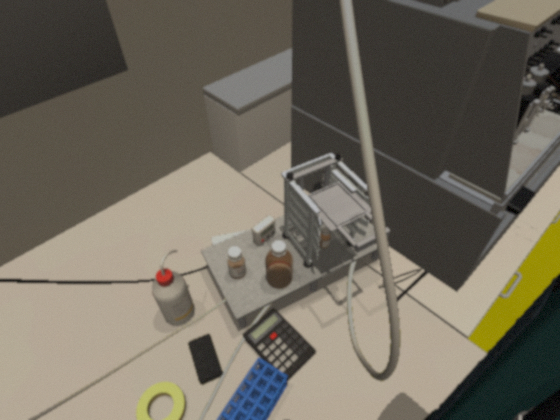

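View pics/top0.png

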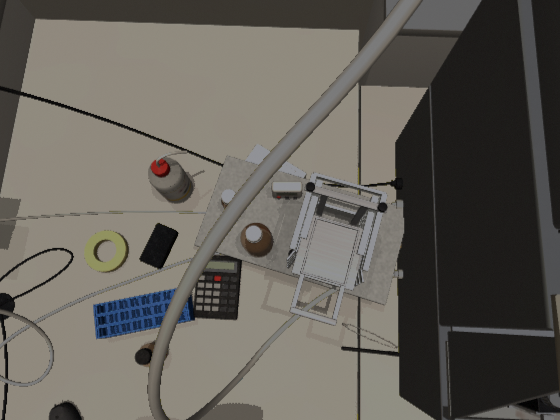

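Side: rack at about (330,205), bottle inside at (324,240), two bottles left at (236,262) and (278,265). Top: tray at (330,250), handle bar at (318,318), hose arching over the left. I'll enlarge to measure.

Run:
```python
from h import *
import pickle
C=pickle.load(open("C0.pkl","rb"))
a=cv2.imread("pics/side0.png")[140:320,200:400]; b=cv2.imread("pics/top0.png")[150:340,190:410]
cv2.imwrite("pics/sc.png",cv2.resize(a,None,fx=3.33,fy=3.33,interpolation=cv2.INTER_CUBIC)[:600,:800])
cv2.imwrite("pics/tc.png",cv2.resize(b,None,fx=3.1,fy=3.1,interpolation=cv2.INTER_CUBIC)[:600,:800])
print(tri([ray(C["side"],(306.1,163.8)),ray(C["top"],(347.3,183.1))]))
print(tri([ray(C["side"],(335,207.5)),ray(C["top"],(332.8,252.2))]))
for n in ("side","top"):
  for q in ["bottle_short","bottle_middle","bottle_tall","tray","rack"]:
    print(n,q,[(np.round(d["extent"]).tolist(),round(d["score"],2),int(d["mask"].sum())) for d in masks_of(n,q)][:4])
for px in [(333,280),(339.6,205.6),(341.9,219.3),(337.1,230.4)]:print(px,[atz(C["side"],px,z) for z in (.249,.215,.181,.147)])
```

```text
[ 0.73049299 -0.06424895  0.27792712]
[ 0.61611229 -0.07354863  0.23201743]
side bottle_short [([318.0, 229.0, 332.0, 244.0], 0.51, 194)]
side bottle_middle [([229.0, 244.0, 245.0, 279.0], 0.65, 485)]
side bottle_tall [([269.0, 241.0, 293.0, 287.0], 0.66, 1018)]
side tray [([310.0, 181.0, 389.0, 252.0], 0.98, 2194)]
side rack [([280.0, 155.0, 368.0, 264.0], 0.69, 3936)]
top bottle_short [([238.0, 224.0, 274.0, 259.0], 0.2, 881)]
top bottle_middle [([220.0, 191.0, 234.0, 207.0], 0.51, 178)]
top bottle_tall [([240.0, 225.0, 273.0, 256.0], 0.56, 906)]
top tray [([290.0, 213.0, 361.0, 324.0], 0.81, 4438)]
top rack [([287.0, 171.0, 388.0, 287.0], 0.97, 3197)]
(333, 280) [array([0.45912489, 0.04515259, 0.249     ]), array([0.47568967, 0.03012882, 0.215     ]), array([0.49225445, 0.01510506, 0.181     ]), array([5.08819235e-01, 8.12895556e-05, 1.47000000e-01])]
(339.6, 205.6) [array([ 0.60558843, -0.07276196,  0.249     ]), array([ 0.63065659, -0.0946316 ,  0.215     ]), array([ 0.65572474, -0.11650124,  0.181     ]), array([ 0.6807929 , -0.13837089,  0.147     ])]
(341.9, 219.3) [array([ 0.57106838, -0.05414968,  0.249     ]), array([ 0.59413237, -0.07493874,  0.215     ]), array([ 0.61719636, -0.09572779,  0.181     ]), array([ 0.64026036, -0.11651684,  0.147     ])]
(337.1, 230.4) [array([ 0.55137133, -0.02834993,  0.249     ]), array([ 0.57329175, -0.04764111,  0.215     ]), array([ 0.59521217, -0.06693228,  0.181     ]), array([ 0.61713259, -0.08622345,  0.147     ])]
```

View pics/sc.png

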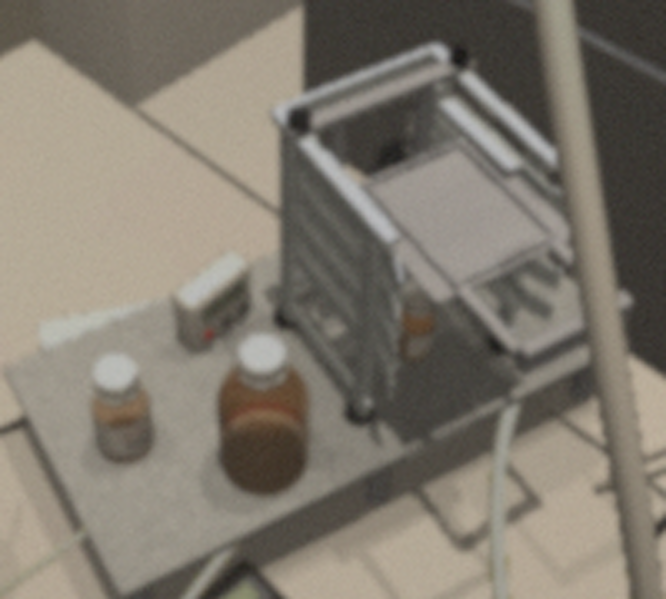

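View pics/tc.png

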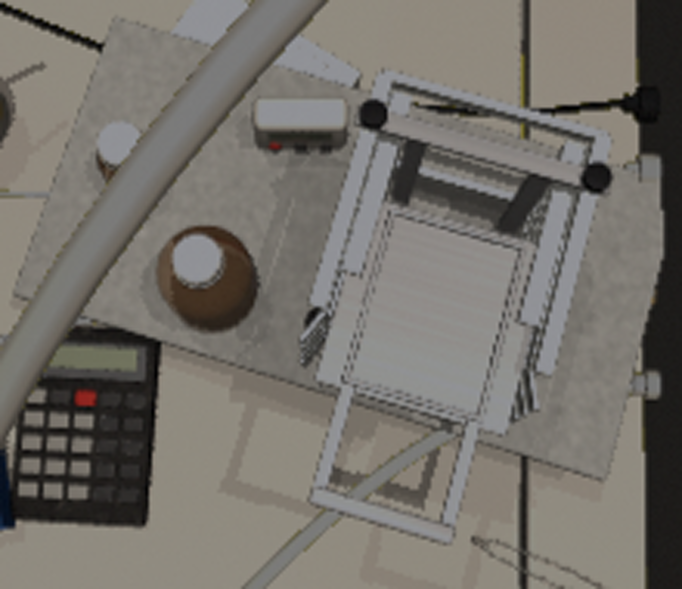

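Side crop: left bottle (115,410), big bottle (263,415), small bottle deep in the rack (418,325) under the tray. Top crop: handle bar from (312,493) to (453,533), sheet front edge about (322,383)–(500,430), stop uprights at (408,170) and (522,203), thin hose passing near the bar. I'll fit poses and reconstruct the hose.

Run:
```python
from h import *
import pickle
C=pickle.load(open("C0.pkl","rb"));S,T=C["side"],C["top"]
tc=lambda x,y:(190+x/3.1,150+y/3.1); sc=lambda x,y:(200+x/3.33,140+y/3.33)
l=atz(T,tc(313,491),.264);r=atz(T,tc(453,532),.264)
print("bar",l,r,np.linalg.norm(l-r),"yaw",np.degrees(np.arctan2((l-r)[0],-(l-r)[1]))); 
d=(l-r)[:2]/np.linalg.norm((l-r)[:2]); u=np.array([d[1],-d[0]])  # inward
print("u",u)
for nm,p,z in[("FL",(320,383),.253),("FR",(505,432),.253),("upL",(405,200),.249),("upR",(508,228),.249),("knobL",(373,114),.285),("knobR",(597,177),.285),("flareL",(300,365),.249),("flareR",(533,415),.249)]:
    print(nm,atz(T,tc(*p),z))
# bottles
def bx(c,p,dia,h):
    P=[proj(c,[p[0]+dia/2*np.cos(a),p[1]+dia/2*np.sin(a),z]) for a in np.linspace(0,6.28,40) for z in(.075,.075+h*.75)]+[proj(c,[p[0]+dia/5*np.cos(a),p[1]+dia/5*np.sin(a),.075+h]) for a in np.linspace(0,6.28,40)]
    return np.round([*np.min(P,0),*np.max(P,0)])
for nm,px in[("left",(235,275)),("big",(279,283)),("inrack",(325,245))]:
    for dia,h in((.029,.06),(.041,.085),(.062,.128)):
        p=atz(S,px,.075);
        print(nm,dia,p,bx(S,p,dia,h),bx(T,p,dia,h))
# hose
def dense(P,n=400):
    P=np.array(P,float);s=np.r_[0,np.cumsum(np.linalg.norm(np.diff(P,axis=0),axis=1))]
    from scipy.interpolate import PchipInterpolator as I
    return np.c_[tuple(I(s,P[:,k])(np.linspace(0,s[-1],n)) for k in(0,1))]
Hs=dense([(352,262),(348,285),(352,320),(362,350),(375,370),(388,372),(394,355),(392,320),(385,270),(378,220),(370,150),(360,80),(348,0)])
Ht=dense([(335,290),(300,317),(270,342),(240,375),(212,402),(190,417),(173,416),(160,400),(158,375),(168,335),(185,295),(213,240),(250,183),(292,125),(345,65),(400,10)])
for a in Hs[::20]:
    o,dd=ray(S,a);best=[]
    for b in Ht:
        o2,d2=ray(T,b); n=np.cross(dd,d2); g=abs(n@(o2-o))/np.linalg.norm(n)
        X=tri([(o,dd),(o2,d2)]); best.append((g,*b,*X))
    best=np.array(best); m=[i for i in range(1,len(best)-1) if best[i,0]<.01 and best[i,0]<=best[i-1,0] and best[i,0]<=best[i+1,0]]
    print(np.round(a),[np.round(best[i],3).tolist() for i in m])
```

```text
bar [ 0.49673848 -0.03324342  0.264     ] [ 0.49866114 -0.11107122  0.264     ] 0.07785154024034399 yaw -178.58485519126936
u [0.999695   0.02469643]
FL [ 0.55431716 -0.01954942  0.253     ]
FR [ 0.55910902 -0.12489967  0.253     ]
upL [ 0.66984303 -0.03525421  0.249     ]
upR [ 0.67163877 -0.09634776  0.249     ]
knobL [ 0.70300747 -0.00416708  0.285     ]
knobR [ 0.70513048 -0.13274267  0.285     ]
flareL [ 0.56097266 -0.00580221  0.249     ]
flareR [ 0.57319479 -0.13774923  0.249     ]
left 0.029 [0.66987937 0.1619869  0.075     ] [227. 258. 241. 280.] [219. 195. 235. 213.]
left 0.041 [0.66987937 0.1619869  0.075     ] [223. 250. 244. 282.] [215. 189. 238. 216.]
left 0.062 [0.66987937 0.1619869  0.075     ] [216. 237. 248. 286.] [207. 180. 243. 220.]
big 0.029 [0.59909731 0.08193072 0.075     ] [272. 266. 285. 288.] [244. 237. 260. 255.]
big 0.041 [0.59909731 0.08193072 0.075     ] [269. 259. 288. 291.] [241. 233. 263. 257.]
big 0.062 [0.59909731 0.08193072 0.075     ] [264. 245. 293. 295.] [234. 224. 268. 262.]
inrack 0.029 [ 0.63911858 -0.07295669  0.075     ] [319. 228. 332. 25
[... 1104 characters left out ...]
7.38, 355.442, 0.417, -0.007, 0.356], [0.0, 159.924, 399.537, 0.35, 0.079, 0.488]]
[378. 224.] [[0.0, 277.067, 335.595, 0.452, -0.026, 0.37], [0.001, 158.675, 389.389, 0.365, 0.078, 0.515]]
[375. 199.] [[0.0, 309.888, 309.152, 0.501, -0.06, 0.368], [0.0, 158.1, 380.309, 0.379, 0.076, 0.542]]
[373. 174.] [[0.0, 158.273, 369.815, 0.393, 0.074, 0.566]]
[370. 149.] [[0.0, 160.611, 357.784, 0.407, 0.071, 0.589]]
[366. 124.] [[0.0, 164.922, 344.192, 0.423, 0.067, 0.609]]
[363.  99.] [[0.0, 170.567, 327.59, 0.44, 0.062, 0.628]]
[359.  74.] [[0.0, 178.11, 309.795, 0.457, 0.057, 0.646]]
[355.  49.] [[0.0, 187.01, 290.672, 0.474, 0.051, 0.664]]
[352.  24.] [[0.0, 197.727, 268.54, 0.492, 0.045, 0.682]]
```

The in-rack bottle is the short one: extents 318–332 fit 29 mm, and the others fit 41 and 62 mm. So rail1 is the target (ledge 72 mm, bottle 60 mm). I'll check the hose near the handle.

Run:
```python
from h import *
import pickle
C=pickle.load(open("C0.pkl","rb"));S,T=C["side"],C["top"]
a=cv2.imread("pics/side0.png")[225:400,310:410]; b=cv2.imread("pics/top0.png")[270:420,140:350]
a=cv2.resize(a,None,fx=3.4,fy=3.4,interpolation=cv2.INTER_CUBIC);b=cv2.resize(b,None,fx=2.15,fy=2.15,interpolation=cv2.INTER_CUBIC)
im=np.zeros((600,800,3),np.uint8);im[:a.shape[0],:a.shape[1]]=a[:600];im[:b.shape[0],345:345+b.shape[1]]=b[:,:455]
cv2.imwrite("pics/z.png",im)
for p in[(352,262),(348,285),(352,320),(362,350),(375,370)]:print(p,atz(S,p,.008),atz(S,p,.2))
for p in[(335,290),(300,317),(270,342),(240,375),(212,402)]:print(p,atz(T,p,.008),atz(T,p,.3))
```

```text
(352, 262) [ 0.59769501 -0.1364854   0.008     ] [ 0.49923901 -0.0341911   0.2       ]
(348, 285) [ 0.54581044 -0.08570401  0.008     ] [0.45940571 0.00479527 0.2       ]
(352, 320) [ 0.46411991 -0.03763819  0.008     ] [0.3966895  0.04169681 0.2       ]
(362, 350) [ 0.39534918 -0.01400103  0.008     ] [0.34389219 0.05984375 0.2       ]
(375, 370) [ 0.34697453 -0.0113859   0.008     ] [0.30675356 0.06185145 0.2       ]
(335, 290) [ 0.57193599 -0.11576896  0.008     ] [ 0.54449298 -0.09219104  0.3       ]
(300, 317) [ 0.49195574 -0.05796794  0.008     ] [ 0.48728446 -0.05084695  0.3       ]
(270, 342) [ 0.42140284 -0.01086778  0.008     ] [ 0.43681916 -0.01715701  0.3       ]
(240, 375) [0.33712442 0.02980436 0.008     ] [0.37653624 0.01193509 0.3       ]
(212, 402) [0.26798858 0.0691117  0.008     ] [0.32708455 0.04005096 0.3       ]
```

View pics/z.png

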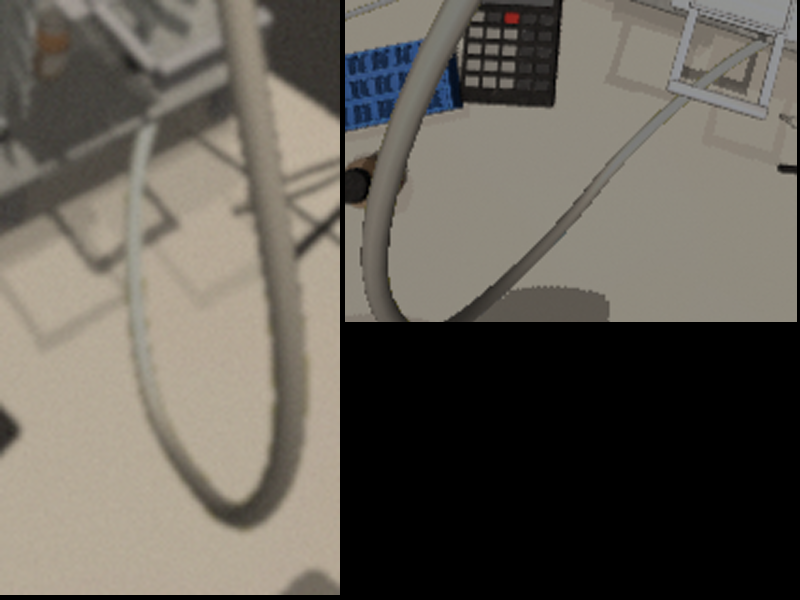

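The z.png view shows the hose passing under the handle bar and tied in at the riser front. It then sweeps toward the robot and up at about x 0.3–0.36, y 0.06–0.1, which leaves the handle free from above. Next I'll check instrument clearance.

Run:
```python
from h import *
import pickle
C=pickle.load(open("C0.pkl","rb"));S,T=C["side"],C["top"]
for p in[(459,286),(383,240),(292,107),(296,10),(490,40)]:print("S",p,[np.round(atz(S,p,z),3) for z in(.0,.2,.4)])
for p in[(395,130),(398,190),(402,300),(400,410),(447,330),(433,95)]:print("T",p,[np.round(atz(T,p,z),3) for z in(.0,.2,.4,.5)])
```

```text
S (459, 286) [array([ 0.409, -0.331, -0.   ]), array([ 0.353, -0.179,  0.2  ]), array([ 0.296, -0.026,  0.4  ])]
S (383, 240) [array([ 0.62 , -0.261,  0.   ]), array([ 0.513, -0.125,  0.2  ]), array([0.406, 0.01 , 0.4  ])]
S (292, 107) [array([ 1.339, -0.387,  0.   ]), array([ 1.06 , -0.221,  0.2  ]), array([ 0.781, -0.056,  0.4  ])]
S (296, 10) [array([ 2.25 , -0.947,  0.   ]), array([ 1.752, -0.648,  0.2  ]), array([ 1.255, -0.348,  0.4  ])]
S (490, 40) [array([ 1.372, -1.583,  0.   ]), array([ 1.085, -1.131,  0.2  ]), array([ 0.798, -0.679,  0.4  ])]
T (395, 130) [array([ 0.992, -0.151,  0.   ]), array([ 0.892, -0.128,  0.2  ]), array([ 0.792, -0.105,  0.4  ]), array([ 0.742, -0.094,  0.5  ])]
T (398, 190) [array([ 0.844, -0.195,  0.   ]), array([ 0.773, -0.164,  0.2  ]), array([ 0.702, -0.132,  0.4  ]), array([ 0.666, -0.117,  0.5  ])]
T (402, 300) [array([ 0.596, -0.266, -0.   ]), array([ 0.573, -0.221,  0.2  ]), array([ 0.55 , -0.176,  0.4  ]), array([ 0.538, -0.153,  0.5  ])]
T (400, 410) [array([ 0.371, -0.318,  0.   ]), array([ 0.392, -0.263,  0.2  ]), array([ 0.412, -0.207,  0.4  ]), array([ 0.422, -0.18 ,  0.5  ])]
T (447, 330) [array([ 0.563, -0.377,  0.   ]), array([ 0.546, -0.311,  0.2  ]), array([ 0.529, -0.244,  0.4  ]), array([ 0.521, -0.211,  0.5  ])]
T (433, 95) [array([ 1.113, -0.219,  0.   ]), array([ 0.989, -0.183,  0.2  ]), array([ 0.866, -0.147,  0.4  ]), array([ 0.805, -0.129,  0.5  ])]
```

Request:
apply_moves([
  [0, 0, 0.15, 0, 0, 0.04, 100],
  [0, 0, 0.3, 0, 0, 0.08, 100],
  [0, 0, 0.45, 0, 0.02, 0.12, 100],
  [0, 0, 0.6, 0, 0.05, 0.15, 100],
  [0, 0, 0.74, 0.01, 0.09, 0.17, 100],
])

```text
time: 2.65
tool_pos: [0.2026, -0.4252, 0.3778]
ee_rot: [3.14, 0.002, 1.102]
wrist_force: [0.8, 0.2, -0.7]
width: 0.0936
finger_force: 0.0
```

Request:
apply_moves([
  [0, 0, 0.14, 0.01, 0.03, 0, 100],
  [0, 0, 0.28, 0.025, 0.07, 0, 100],
  [0, 0, 0.42, 0.04, 0.11, 0, 100],
  [0, 0, 0.56, 0.06, 0.15, 0, 100],
  [0, 0, 0.7, 0.08, 0.19, 0, 100],
])

```text
time: 3.15
tool_pos: [0.2833, -0.2334, 0.3758]
ee_rot: [3.141, 0.001, 1.803]
wrist_force: [0.8, 0.6, 0.4]
width: 0.0939
finger_force: 0.0
```

Request:
apply_moves([
  [0, 0, 0.14, 0.02, 0.03, 0, 100],
  [0, 0, 0.28, 0.04, 0.06, 0, 100],
  [0, 0, 0.42, 0.06, 0.09, 0, 100],
  [0, 0, 0.56, 0.08, 0.12, 0, 100],
  [0, 0, 0.7, 0.1, 0.15, 0, 100],
])

```text
time: 3.65
tool_pos: [0.3836, -0.0835, 0.3758]
ee_rot: [3.141, 0.001, 2.505]
wrist_force: [0.6, 0.7, -0.3]
width: 0.094
finger_force: 0.0
```

Request:
apply_moves([
  [0, 0, 0.14, 0.02, 0.005, 0, 100],
  [0, 0, 0.28, 0.04, 0.01, 0, 100],
  [0, 0, 0.42, 0.06, 0.013, 0, 100],
  [0, 0, 0.56, 0.08, 0.013, 0, 100],
  [0, 0, 0.66, 0.09, 0.013, 0, 100],
])

```text
time: 4.15
tool_pos: [0.4744, -0.0717, 0.3748]
ee_rot: [3.141, -0.001, -3.119]
wrist_force: [0.3, -0.3, -0.1]
width: 0.0942
finger_force: 0.0
```

Run:
```python
from h import *
import pickle
C={}
for n in("wrist","top"):
    s=snapshot(n);cv2.imwrite(f"pics/{n}1.png",s["pixels"][:,:,::-1]);C[n]=cam(s)
    for q in["rail1","back_bar","tray","bottle_short"]:
        print(n,q,[(np.round(d["pixel"],1).tolist(),round(d["score"],2)) for d in place_of(n,q)][:4])
pickle.dump(C,open("C1.pkl","wb"))
c=C["wrist"];print(-c[1].T@c[2],c[1][2]);print(get_obs()["tool_pos"])
for z in(.249,.264):
  for y in (-.0322,-.1122):print(proj(c,[.4977,y,z]))
```

```text
wrist rail1 []
wrist back_bar []
wrist tray [([281.6, 318.2], 0.9)]
wrist bottle_short [([280.2, 274.8], 0.62)]
top rail1 []
top back_bar [([350.6, 179.7], 0.75)]
top tray [([333.7, 251.8], 0.95)]
top bottle_short []
[ 0.39820055 -0.07388428  0.55448617] [ 0.26490282  0.00542668 -0.96425984]
[ 0.47272096 -0.07205195  0.37596986]
[315.89284277 226.61058209]
[242.95480408 225.04601489]
[317.58773624 231.08599555]
[241.20734961 229.45388046]
```

View pics/wrist1.png

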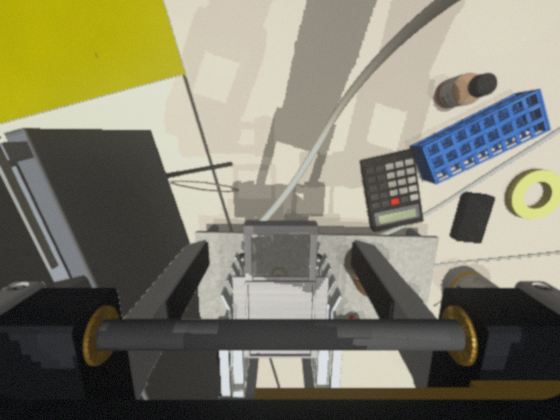

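Wrist view: the bar spans (245–317, row 227), matching the predicted 242–317. The tray sheet is below it and the fingers at columns 195 and 365 straddle the bar symmetrically. The top view had a bar length of 78 mm, close to the known 80. Descending now.

Request:
apply_moves([
  [0, 0, 0, 0.025, 0.001, -0.02, 100],
  [0, 0, 0, 0.025, 0.001, -0.05, 100],
  [0, 0, 0, 0.025, 0.001, -0.08, 100],
  [0, 0, 0, 0.025, 0.001, -0.11, 100],
  [0, 0, 0, 0.025, 0.001, -0.14, 100],
])

```text
time: 5.15
tool_pos: [0.4979, -0.071, 0.2345]
ee_rot: [-3.142, 0.001, -3.125]
wrist_force: [-0.5, -0.4, -0.2]
width: 0.0941
finger_force: 0.0
```

Request:
apply_moves([
  [0, 0, 0, 0, 0, 0, 85],
  [0, 0, 0, 0, 0, 0, 60],
  [0, 0, 0, 0, 0, 0, 50],
  [0, 0, 0, 0, 0, 0, 50],
  [0, 0, 0, 0, 0, 0, 50],
])

```text
time: 5.65
tool_pos: [0.4987, -0.0712, 0.2369]
ee_rot: [-3.141, 0.002, -3.125]
wrist_force: [0.6, -0.7, -1.1]
width: 0.0798
finger_force: 30.0
```

Run:
```python
from h import *
o=get_obs();print({k:np.round(o[k],4) for k in("tool_pos","ee_rot","wrist_force","wrist_torque","width","finger_force")})
s=snapshot("wrist");cv2.imwrite("pics/w2.png",s["pixels"][:,:,::-1])
```

```text
{'tool_pos': array([ 0.4987, -0.0712,  0.2369]), 'ee_rot': array([-3.1411e+00,  2.1000e-03, -3.1245e+00]), 'wrist_force': array([ 0.6123, -0.708 , -1.09  ]), 'wrist_torque': array([ 0.0099, -0.0595, -0.0519]), 'width': np.float64(0.0798), 'finger_force': np.float64(29.9947)}
```

View pics/w2.png

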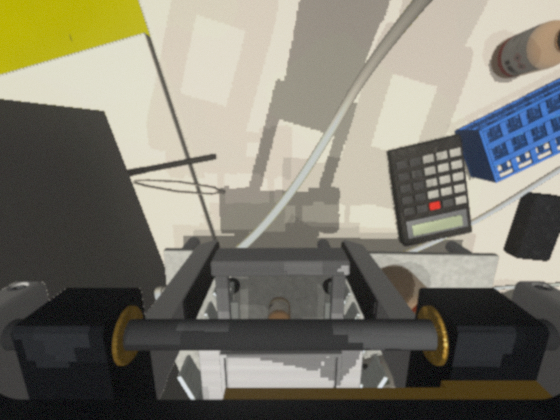

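The grip is firm on the bar: width 79.8 mm, 30 N. The view shows the fingers on both bar ends. Drawing out along the rails.

Request:
apply_moves([
  [0, 0, 0, -0.005, 0, 0, 50],
  [0, 0, 0, -0.012, 0, 0, 50],
  [0, 0, 0, -0.02, 0, 0, 50],
  [0, 0, 0, -0.027, -0.0005, 0, 50],
  [0, 0, 0, -0.035, -0.0005, 0, 50],
])

```text
time: 6.2
tool_pos: [0.4626, -0.0716, 0.2359]
ee_rot: [-3.141, 0.001, -3.124]
wrist_force: [0.9, 0.4, 1.1]
width: 0.08
finger_force: 30.0
```

Run:
```python
from h import *
o=get_obs();print({k:np.round(o[k],4) for k in("tool_pos","ee_rot","wrist_force","wrist_torque","width","finger_force")})
import pickle
C={}
for n in("top","side"):
    s=snapshot(n);C[n]=cam(s);cv2.imwrite(f"pics/{n}2.png",s["pixels"][:,:,::-1])
    for q in["rail1","back_bar","tray"]:
        print(n,q,[(np.round(d["pixel"],1).tolist(),round(d["score"],2)) for d in place_of(n,q)][:4])
a=cv2.imread("pics/top2.png")[160:340,270:410];b=cv2.imread("pics/side2.png")[140:300,270:400]
a=cv2.resize(a,None,fx=3.3,fy=3.3,interpolation=cv2.INTER_CUBIC);b=cv2.resize(b,None,fx=2.5,fy=2.5,interpolation=cv2.INTER_CUBIC)
im=np.zeros((600,800,3),np.uint8);im[:a.shape[0],:a.shape[1]]=a;im[:b.shape[0],465:465+b.shape[1]]=b
cv2.imwrite("pics/z2.png",im)
```

```text
{'tool_pos': array([ 0.4626, -0.0716,  0.2359]), 'ee_rot': array([-3.1414e+00,  1.1000e-03, -3.1244e+00]), 'wrist_force': array([0.9106, 0.4335, 1.1112]), 'wrist_torque': array([-0.0113, -0.479 ,  0.0108]), 'width': np.float64(0.08), 'finger_force': np.float64(29.9956)}
top rail1 []
top back_bar [([349.1, 180.0], 0.57)]
top tray [([325.9, 269.8], 0.88)]
side rail1 [([338.2, 204.1], 0.88)]
side back_bar [([304.9, 163.1], 0.8)]
side tray [([344.5, 216.8], 0.66)]
```

View pics/z2.png

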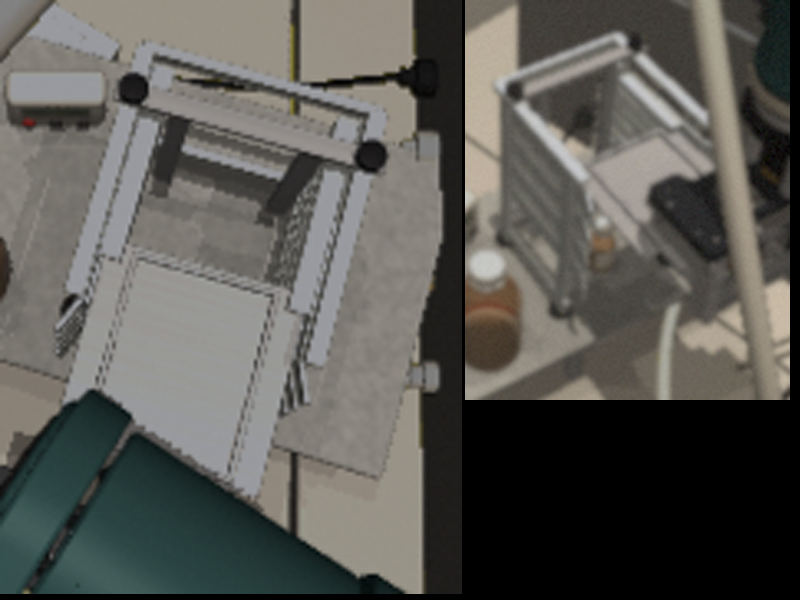

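Crop: tray rear edge (125,250)–(290,300) is about level with the roof strips' front ends (108,258)/(305,312), so the rear is at x≈25 in the rack. I'll compute the mouth position.

Run:
```python
from h import *
import pickle
C=pickle.load(open("C1.pkl","rb"));T=C["top"];C0=pickle.load(open("C0.pkl","rb"));S=C0["side"]
tc=lambda x,y:(270+x/3.3,160+y/3.3)
for n,p,z in[("rearL",(122,246),.253),("rearR",(290,303),.253),("stripL",(108,258),.263),("stripR",(297,310),.263),("stripL0",(150,118),.263),("uprL",(165,192),.249),("uprR",(275,218),.249)]:print(n,atz(T,tc(*p),z))
for z in(.249,.147):print(atz(S,(338.2,204.1),z))
print(tri([ray(S,(304.9,163.1)),ray(T,(349.5,180))]))
# bar reprojection sanity in first top image
print([proj(C0["top"],[x,-.0715,.249]) for x in(.594,.600,.606)])
```

```text
rearL [ 0.62688189 -0.02245838  0.253     ]
rearR [ 0.6240731  -0.11603847  0.253     ]
stripL [ 0.6166039  -0.01741643  0.263     ]
stripR [ 0.61971196 -0.11941983  0.263     ]
stripL0 [ 0.69646812 -0.0167873   0.263     ]
uprL [ 0.66304447 -0.0360476   0.249     ]
uprR [ 0.6669473 -0.0966444  0.249    ]
[ 0.61073467 -0.07274849  0.249     ]
[ 0.68683548 -0.13835508  0.147     ]
[ 0.73894304 -0.06656633  0.27288867]
[array([328.34803738, 260.92010615]), array([329.30079608, 257.65173787]), array([330.2502706 , 254.39463573])]
```

Request:
apply_moves([
  [0, 0, 0, -0.008, 0, 0, 50],
  [0, 0, 0, -0.016, 0, 0, 50],
  [0, 0, 0, -0.024, -0.0005, 0, 50],
  [0, 0, 0, -0.024, -0.0005, 0.003, 50],
  [0, 0, 0, -0.024, -0.0005, 0.006, 50],
])

```text
time: 7.1
tool_pos: [0.4381, -0.0719, 0.241]
ee_rot: [3.141, -0.002, -3.125]
wrist_force: [0.2, -0.0, -1.7]
width: 0.0796
finger_force: 30.0
```

```bash
cat > tr.py <<'E'
from h import *
o=get_obs();print({k:np.round(o[k],4) for k in("tool_pos","ee_rot","wrist_force","wrist_torque","width","finger_force")})
p=o["tool_pos"];yaw=o["ee_rot"][2]+np.pi
b=np.array([p[0],p[1],p[2]+.0188])
for n in("top","side"):
    s=snapshot(n);c=cam(s);d=place_of(n,"tray")[:1]
    pr=[np.round(proj(c,b+[.115*np.cos(a)*np.cos(yaw),.115*np.cos(a)*np.sin(yaw),-.004+.115*np.sin(a)]),1).tolist() for a in np.radians([-8,-4,0,4])]
    print(n,[(np.round(x["pixel"],1).tolist(),round(x["score"],2)) for x in d],"pitch -8,-4,0,4:",pr)
    m=masks_of(n,"tray")[:1]; print([np.round(x["extent"]).tolist() for x in m])
E
python3 tr.py
```

```text
{'tool_pos': array([ 0.4381, -0.0719,  0.241 ]), 'ee_rot': array([ 3.1409e+00, -2.2000e-03, -3.1247e+00]), 'wrist_force': array([ 0.1986, -0.0205, -1.731 ]), 'wrist_torque': array([ 0.0081,  0.012 , -0.0441]), 'width': np.float64(0.0796), 'finger_force': np.float64(29.9959)}
top [([324.9, 286.3], 0.83)] pitch -8,-4,0,4: [[320.3, 284.3], [320.8, 283.4], [321.2, 282.9], [321.5, 282.7]]
[[285.0, 247.0, 357.0, 328.0]]
side [([352.5, 220.9], 0.8)] pitch -8,-4,0,4: [[353.1, 225.4], [353.4, 222.6], [353.8, 219.9], [354.4, 217.4]]
[[316.0, 194.0, 411.0, 272.0]]
```

Request:
apply_moves([
  [0, 0, 0, -0.008, 0, 0.001, 50],
  [0, 0, 0, -0.016, 0, 0.002, 50],
  [0, 0, 0, -0.024, 0, 0.003, 50],
  [0, 0, 0, -0.033, -0.0005, 0.004, 50],
  [0, 0, 0, -0.033, -0.0005, 0.004, 50],
])

```text
time: 7.9
tool_pos: [0.4052, -0.0726, 0.2462]
ee_rot: [-3.141, 0.001, -3.125]
wrist_force: [1.1, 0.1, -1.1]
width: 0.0796
finger_force: 30.0
```

```bash
python3 tr.py
```

```text
{'tool_pos': array([ 0.4052, -0.0726,  0.2462]), 'ee_rot': array([-3.1411e+00,  1.2000e-03, -3.1250e+00]), 'wrist_force': array([ 1.0915,  0.0884, -1.0809]), 'wrist_torque': array([0.103 , 0.0042, 0.0075]), 'width': np.float64(0.0796), 'finger_force': np.float64(29.9958)}
top [([319.4, 302.4], 0.73)] pitch -8,-4,0,4: [[315.6, 302.6], [316.0, 302.0], [316.3, 301.6], [316.6, 301.6]]
[[280.0, 265.0, 356.0, 361.0]]
side [([363.3, 229.9], 0.55)] pitch -8,-4,0,4: [[363.6, 234.4], [364.0, 231.5], [364.5, 228.8], [365.2, 226.3]]
[[326.0, 202.0, 427.0, 282.0]]
```

Request:
apply_moves([
  [0, 0, 0, 0, 0, -0.018, 50],
  [0, 0, 0, 0, 0, -0.04, 50],
  [0, 0, 0, 0, 0, -0.065, 50],
  [0, 0, 0, 0, 0, -0.09, 50],
  [0, 0, 0, 0, 0, -0.104, 50],
])

```text
time: 8.7
tool_pos: [0.4051, -0.0721, 0.1391]
ee_rot: [3.14, -0.003, -3.124]
wrist_force: [-0.0, -0.3, -1.6]
width: 0.0797
finger_force: 30.0
```

```bash
python3 - <<'E'
from h import *
import pickle
c=pickle.load(open("C0.pkl","rb"))["side"]
for b in([.4626,-.0716,.2359],[.4987,-.0712,.2369]):print([proj(c,[b[0]+.115,b[1]+.002,b[2]+.0148+.115*np.sin(a)]) for a in np.radians([-4,0])])
E
python3 tr.py
python3 - <<'E'
from h import *
a=cv2.cvtColor(snapshot("side")["pixels"],cv2.COLOR_RGB2BGR);b=snapshot("top")["pixels"][:,:,::-1]
cv2.imwrite("pics/side3.png",a);cv2.imwrite("pics/top3.png",b)
a=cv2.resize(a[150:310,280:430],None,fx=2.6,fy=2.6,interpolation=cv2.INTER_CUBIC);b=cv2.resize(b[170:380,260:400],None,fx=2.85,fy=2.85,interpolation=cv2.INTER_CUBIC)
im=np.zeros((600,800,3),np.uint8);im[:a.shape[0],:a.shape[1]]=a;im[:b.shape[0],395:395+b.shape[1]]=b[:600]
cv2.imwrite("pics/z3.png",im)
E
```

```text
[array([345.80136543, 216.56326079]), array([346.23448495, 213.98047597])]
[array([335.80591895, 205.54772302]), array([336.15593762, 202.95237694])]
{'tool_pos': array([ 0.4051, -0.0721,  0.1391]), 'ee_rot': array([ 3.1403, -0.0035, -3.1243]), 'wrist_force': array([-0.0116, -0.3001, -1.637 ]), 'wrist_torque': array([0.0238, 0.0219, 0.0038]), 'width': np.float64(0.0797), 'finger_force': np.float64(29.9959)}
top [([315.6, 305.3], 0.8)] pitch -8,-4,0,4: [[311.9, 304.8], [312.2, 304.2], [312.5, 303.9], [312.7, 303.9]]
[[279.0, 269.0, 347.0, 357.0]]
side [([354.3, 263.2], 0.8)] pitch -8,-4,0,4: [[356.3, 265.4], [356.6, 263.0], [357.0, 260.8], [357.6, 258.7]]
[[326.0, 234.0, 409.0, 312.0]]
```

View pics/z3.png

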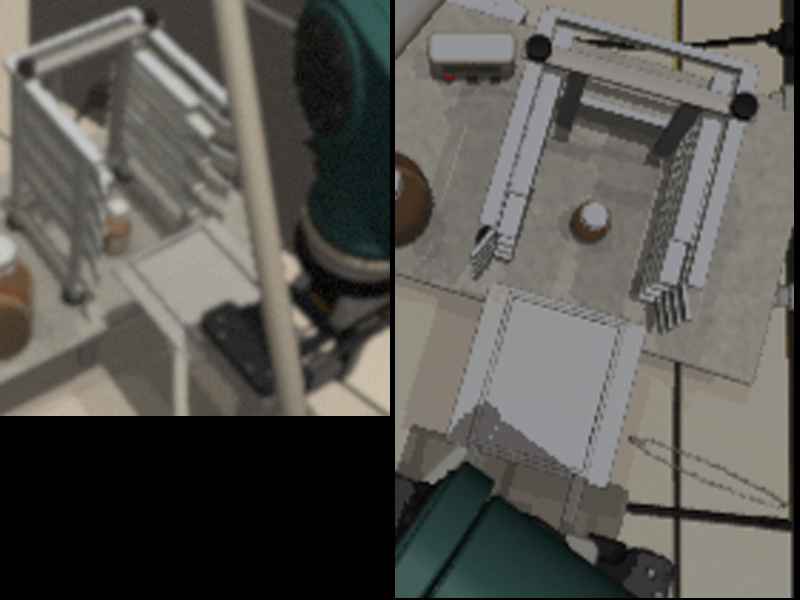

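z3 shows the tray clear of the flares, level, with its rear edge in front of the mouth, and the short bottle standing centred inside. Entering the open ledge zone.

Request:
apply_moves([
  [0, 0, 0, 0.008, 0, 0, 50],
  [0, 0, 0, 0.016, 0, 0, 50],
  [0, 0, 0, 0.024, 0, -0.001, 50],
  [0, 0, 0, 0.032, 0.0003, -0.002, 50],
  [0, 0, 0, 0.032, 0.0003, -0.003, 50],
])

```text
time: 9.6
tool_pos: [0.4391, -0.0721, 0.1382]
ee_rot: [3.141, -0.0, -3.124]
wrist_force: [-0.9, 0.3, -1.1]
width: 0.0796
finger_force: 30.0
```

Request:
apply_moves([
  [0, 0, 0, 0, 0, -0.001, 50],
  [0, 0, 0, 0, 0, -0.002, 50],
  [0, 0, 0, 0, 0, -0.003, 50],
  [0, 0, 0, 0, 0, -0.0035, 50],
  [0, 0, 0, 0, 0, -0.0035, 50],
])

```text
time: 10.1
tool_pos: [0.438, -0.0722, 0.1351]
ee_rot: [3.142, 0.0, -3.124]
wrist_force: [-0.2, -0.9, -1.4]
width: 0.08
finger_force: 30.0
```

Request:
apply_moves([
  [0, 0, 0, 0, 0, -0.0005, 50],
  [0, 0, 0, 0, 0, -0.001, 50],
  [0, 0, 0, 0, 0, -0.0015, 50],
  [0, 0, 0, 0, 0, -0.002, 50],
  [0, 0, 0, 0, 0, -0.002, 50],
])

```text
time: 10.6
tool_pos: [0.4383, -0.0723, 0.1333]
ee_rot: [-3.141, 0.001, -3.124]
wrist_force: [-0.5, -0.6, 1.2]
width: 0.0797
finger_force: 30.0
```

```bash
python3 tr.py
```

```text
{'tool_pos': array([ 0.4383, -0.0723,  0.1333]), 'ee_rot': array([-3.1415e+00,  5.0000e-04, -3.1244e+00]), 'wrist_force': array([-0.5432, -0.5814,  1.2047]), 'wrist_torque': array([ 0.0138, -0.0649, -0.02  ]), 'width': np.float64(0.0797), 'finger_force': np.float64(29.9961)}
top [([319.7, 287.0], 0.58)] pitch -8,-4,0,4: [[316.6, 288.5], [317.0, 287.8], [317.3, 287.4], [317.5, 287.3]]
[[285.0, 258.0, 347.0, 328.0]]
side [([348.5, 251.4], 0.7)] pitch -8,-4,0,4: [[347.2, 256.3], [347.4, 254.0], [347.7, 251.7], [348.2, 249.6]]
[[319.0, 227.0, 398.0, 302.0]]
```

Request:
apply_moves([
  [0, 0, 0, 0.002, 0, 0.0015, 50],
  [0, 0, 0, 0.007, 0, 0.0015, 50],
  [0, 0, 0, 0.012, 0.0001, 0.0015, 50],
  [0, 0, 0, 0.017, 0.0002, 0.0015, 50],
  [0, 0, 0, 0.022, 0.0002, 0.0015, 50],
])

```text
time: 11.4
tool_pos: [0.4606, -0.072, 0.1344]
ee_rot: [3.141, -0.0, -3.124]
wrist_force: [-0.7, -0.6, 0.9]
width: 0.0795
finger_force: 30.0
```

Request:
apply_moves([
  [0, 0, 0, 0.004, 0, 0, 50],
  [0, 0, 0, 0.008, 0, 0, 50],
  [0, 0, 0, 0.012, 0.0001, 0, 50],
  [0, 0, 0, 0.016, 0.0002, 0, 50],
  [0, 0, 0, 0.02, 0.0002, 0, 50],
])

```text
time: 11.9
tool_pos: [0.4804, -0.0718, 0.1345]
ee_rot: [3.141, -0.0, -3.124]
wrist_force: [0.3, -0.4, 1.0]
width: 0.0795
finger_force: 30.0
```

Run:
```python
from h import *
import pickle
T=pickle.load(open("C1.pkl","rb"))["top"]
tc=lambda x,y:(260+(x-395)/2.85,170+y/2.85)
for n,p in[("L",(560,138)),("R",(660,157)),("rearL",(492,285)),("rearR",(646,325)),("stripL",(512,195)),("stripR",(673,240))]:
  print(n,tc(*p),[np.round(atz(T,tc(*p),z),3) for z in(.13,.14,.153,.263)])
im=cv2.imread("pics/top3.png"); print(proj(T,[.69,-.035,.14]))
b=cv2.resize(im[165:285,285:395],None,fx=5,fy=5,interpolation=cv2.INTER_CUBIC);cv2.imwrite("pics/z4.png",b)
```

```text
L (317.89473684210526, 218.42105263157896) [array([ 0.69 , -0.033,  0.13 ]), array([ 0.687, -0.033,  0.14 ]), array([ 0.684, -0.033,  0.153]), array([ 0.658, -0.033,  0.263])]
R (352.9824561403509, 225.08771929824562) [array([ 0.698, -0.105,  0.13 ]), array([ 0.695, -0.104,  0.14 ]), array([ 0.692, -0.103,  0.153]), array([ 0.665, -0.094,  0.263])]
rearL (294.03508771929825, 270.0) [array([ 0.574, -0.017,  0.13 ]), array([ 0.573, -0.017,  0.14 ]), array([ 0.571, -0.017,  0.153]), array([ 0.559, -0.019,  0.263])]
rearR (348.0701754385965, 284.03508771929825) [array([ 0.579, -0.127,  0.13 ]), array([ 0.578, -0.126,  0.14 ]), array([ 0.577, -0.125,  0.153]), array([ 0.564, -0.114,  0.263])]
stripL (301.0526315789474, 238.42105263157896) [array([ 0.639, -0.012,  0.13 ]), array([ 0.638, -0.012,  0.14 ]), array([ 0.635, -0.012,  0.153]), array([ 0.615, -0.015,  0.263])]
stripR (357.5438596491228, 254.21052631578948) [array([ 0.643, -0.13 ,  0.13 ]), array([ 0.641, -0.129,  0.14 ]), array([ 0.638, -0.127,  0.153]), array([ 0.618, -0.116,  0.263])]
[319.42893164 217.55546909]
```

View pics/z4.png

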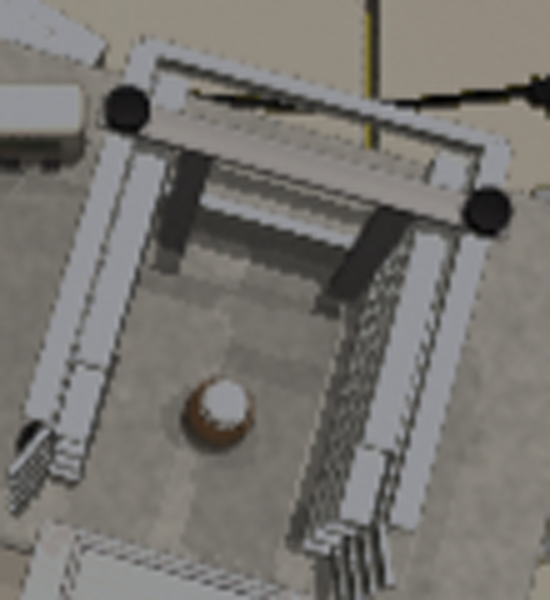

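z4: upright bottoms at (167,268) and (328,310), which puts the stop face at x ≈ 0.690 and contact at bar x ≈ 0.520. I'll move to 0.508, then feel in small steps.

Request:
apply_moves([
  [0, 0, 0, 0.004, 0, 0, 50],
  [0, 0, 0, 0.009, 0, 0, 50],
  [0, 0, 0, 0.014, 0.0001, 0, 50],
  [0, 0, 0, 0.018, 0.0002, 0, 50],
  [0, 0, 0, 0.022, 0.0002, 0, 50],
])

```text
time: 12.4
tool_pos: [0.5025, -0.0716, 0.1345]
ee_rot: [3.142, -0.0, -3.124]
wrist_force: [-1.1, 0.9, 0.4]
width: 0.08
finger_force: 30.0
```

Request:
apply_moves([
  [0, 0, 0, 0.001, 0, 0, 50],
  [0, 0, 0, 0.002, 0, 0, 50],
  [0, 0, 0, 0.003, 0, 0, 50],
  [0, 0, 0, 0.004, 0, 0, 50],
  [0, 0, 0, 0.005, 0, 0, 50],
])

```text
time: 12.9
tool_pos: [0.5071, -0.0716, 0.1345]
ee_rot: [3.142, 0.0, -3.124]
wrist_force: [-1.2, 0.2, -0.2]
width: 0.0798
finger_force: 30.0
```

Request:
apply_moves([
  [0, 0, 0, 0.0004, 0, 0, 50],
  [0, 0, 0, 0.0008, 0, 0, 50],
  [0, 0, 0, 0.0012, 0, 0, 50],
  [0, 0, 0, 0.0016, 0, 0, 50],
  [0, 0, 0, 0.002, 0, 0, 50],
])

```text
time: 13.4
tool_pos: [0.5091, -0.0716, 0.1345]
ee_rot: [3.142, 0.0, -3.124]
wrist_force: [-1.3, -0.0, 1.1]
width: 0.0798
finger_force: 30.0
```

Request:
apply_moves([
  [0, 0, 0, 0.0005, 0, 0, 50],
  [0, 0, 0, 0.001, 0, 0, 50],
  [0, 0, 0, 0.0015, 0, 0, 50],
  [0, 0, 0, 0.002, 0, 0, 50],
  [0, 0, 0, 0.002, 0, 0, 50],
])

```text
time: 13.9
tool_pos: [0.5112, -0.0716, 0.1345]
ee_rot: [3.142, 0.0, -3.124]
wrist_force: [-1.0, -1.5, 0.4]
width: 0.0797
finger_force: 30.0
```

Request:
apply_moves([
  [0, 0, 0, 0.0005, 0, 0, 50],
  [0, 0, 0, 0.001, 0, 0, 50],
  [0, 0, 0, 0.0015, 0, 0, 50],
  [0, 0, 0, 0.0015, 0, 0, 50],
  [0, 0, 0, 0.0015, 0, 0, 50],
])

```text
time: 14.4
tool_pos: [0.5127, -0.0716, 0.1345]
ee_rot: [3.141, 0.0, -3.124]
wrist_force: [-0.3, 0.3, 0.5]
width: 0.0797
finger_force: 30.0
```

Request:
apply_moves([
  [0, 0, 0, 0.0003, 0, 0, 50],
  [0, 0, 0, 0.0006, 0, 0, 50],
  [0, 0, 0, 0.0009, 0, 0, 50],
  [0, 0, 0, 0.0012, 0, 0, 50],
  [0, 0, 0, 0.0012, 0, 0, 50],
])

```text
time: 14.9
tool_pos: [0.5139, -0.0716, 0.1345]
ee_rot: [3.141, 0.0, -3.124]
wrist_force: [-0.5, -1.1, 0.9]
width: 0.0797
finger_force: 30.0
```

Request:
apply_moves([
  [0, 0, 0, 0.0003, 0, 0, 50],
  [0, 0, 0, 0.0006, 0, 0, 50],
  [0, 0, 0, 0.0009, 0, 0, 50],
  [0, 0, 0, 0.0012, 0, 0, 50],
  [0, 0, 0, 0.0012, 0, 0, 50],
])

```text
time: 15.4
tool_pos: [0.5151, -0.0716, 0.1345]
ee_rot: [3.141, 0.0, -3.124]
wrist_force: [-0.7, -0.1, 1.2]
width: 0.08
finger_force: 30.0
```

Request:
apply_moves([
  [0, 0, 0, 0.0003, 0, 0, 50],
  [0, 0, 0, 0.0006, 0, 0, 50],
  [0, 0, 0, 0.0009, 0, 0, 50],
  [0, 0, 0, 0.0012, 0, 0, 50],
  [0, 0, 0, 0.0012, 0, 0, 50],
])

```text
time: 15.9
tool_pos: [0.5163, -0.0716, 0.1345]
ee_rot: [3.142, 0.0, -3.124]
wrist_force: [-0.8, -0.8, -0.1]
width: 0.0796
finger_force: 30.0
```

Request:
apply_moves([
  [0, 0, 0, 0.0003, 0, 0, 50],
  [0, 0, 0, 0.0006, 0, 0, 50],
  [0, 0, 0, 0.0009, 0, 0, 50],
  [0, 0, 0, 0.0012, 0, 0, 50],
  [0, 0, 0, 0.0012, 0, 0, 50],
])

```text
time: 16.4
tool_pos: [0.5175, -0.0716, 0.1345]
ee_rot: [3.142, 0.0, -3.124]
wrist_force: [-1.3, 0.1, 1.4]
width: 0.0797
finger_force: 30.0
```

Request:
apply_moves([
  [0, 0, 0, 0.0003, 0, 0, 50],
  [0, 0, 0, 0.0006, 0, 0, 50],
  [0, 0, 0, 0.0009, 0, 0, 50],
  [0, 0, 0, 0.0012, 0, 0, 50],
  [0, 0, 0, 0.0012, 0, 0, 50],
])

```text
time: 16.9
tool_pos: [0.5187, -0.0716, 0.1345]
ee_rot: [3.142, 0.0, -3.124]
wrist_force: [-0.6, -1.5, 1.1]
width: 0.0794
finger_force: 30.0
```

Request:
apply_moves([
  [0, 0, 0, 0.0003, 0, 0, 50],
  [0, 0, 0, 0.0006, 0, 0, 50],
  [0, 0, 0, 0.0009, 0, 0, 50],
  [0, 0, 0, 0.001, 0, 0, 50],
  [0, 0, 0, 0.001, 0, 0, 50],
])

```text
time: 17.4
tool_pos: [0.5197, -0.0716, 0.1345]
ee_rot: [3.141, 0.0, -3.124]
wrist_force: [-1.1, 0.6, 1.6]
width: 0.0795
finger_force: 30.0
```

Request:
apply_moves([
  [0, 0, 0, 0.0003, 0, 0, 50],
  [0, 0, 0, 0.0006, 0, 0, 50],
  [0, 0, 0, 0.0009, 0, 0, 50],
  [0, 0, 0, 0.001, 0, 0, 50],
  [0, 0, 0, 0.001, 0, 0, 50],
])

```text
time: 17.9
tool_pos: [0.5207, -0.0716, 0.1345]
ee_rot: [3.142, 0.0, -3.124]
wrist_force: [-1.8, -0.4, 1.1]
width: 0.0798
finger_force: 30.0
```

Request:
apply_moves([
  [0, 0, 0, 0.0003, 0, 0, 50],
  [0, 0, 0, 0.0006, 0, 0, 50],
  [0, 0, 0, 0.0009, 0, 0, 50],
  [0, 0, 0, 0.001, 0, 0, 50],
  [0, 0, 0, 0.001, 0, 0, 50],
])

```text
time: 18.4
tool_pos: [0.5216, -0.0716, 0.1345]
ee_rot: [3.141, -0.0, -3.124]
wrist_force: [-0.7, 0.3, 1.0]
width: 0.0802
finger_force: 30.0
```

Request:
apply_moves([
  [0, 0, 0, 0.0003, 0, 0, 50],
  [0, 0, 0, 0.0006, 0, 0, 50],
  [0, 0, 0, 0.0009, 0, 0, 50],
  [0, 0, 0, 0.001, 0, 0, 50],
  [0, 0, 0, 0.001, 0, 0, 50],
])

```text
time: 18.9
tool_pos: [0.5227, -0.0716, 0.1345]
ee_rot: [3.141, 0.0, -3.124]
wrist_force: [-0.7, -0.3, 1.6]
width: 0.0799
finger_force: 30.0
```

Request:
apply_moves([
  [0, 0, 0, 0.0003, 0, 0, 50],
  [0, 0, 0, 0.0006, 0, 0, 50],
  [0, 0, 0, 0.0009, 0, 0, 50],
  [0, 0, 0, 0.001, 0, 0, 50],
  [0, 0, 0, 0.001, 0, 0, 50],
])

```text
time: 19.4
tool_pos: [0.5237, -0.0716, 0.1345]
ee_rot: [3.141, 0.0, -3.124]
wrist_force: [-1.1, -1.2, 1.6]
width: 0.0798
finger_force: 30.0
```

Request:
apply_moves([
  [0, 0, 0, 0.0003, 0, 0, 50],
  [0, 0, 0, 0.0006, 0, 0, 50],
  [0, 0, 0, 0.0009, 0, 0, 50],
  [0, 0, 0, 0.001, 0, 0, 50],
  [0, 0, 0, 0.001, 0, 0, 50],
])

```text
time: 19.9
tool_pos: [0.5247, -0.0716, 0.1345]
ee_rot: [3.142, 0.0, -3.124]
wrist_force: [-0.8, -0.9, 1.2]
width: 0.0797
finger_force: 30.0
```

Request:
apply_moves([
  [0, 0, 0, 0.0003, 0, 0, 50],
  [0, 0, 0, 0.0006, 0, 0, 50],
  [0, 0, 0, 0.0009, 0, 0, 50],
  [0, 0, 0, 0.001, 0, 0, 50],
  [0, 0, 0, 0.001, 0, 0, 50],
])

```text
time: 20.4
tool_pos: [0.5257, -0.0716, 0.1345]
ee_rot: [3.142, 0.0, -3.124]
wrist_force: [-1.6, -0.2, 0.9]
width: 0.0799
finger_force: 30.0
```

Request:
apply_moves([
  [0, 0, 0, 0.0003, 0, 0, 50],
  [0, 0, 0, 0.0006, 0, 0, 50],
  [0, 0, 0, 0.0009, 0, 0, 50],
  [0, 0, 0, 0.001, 0, 0, 50],
  [0, 0, 0, 0.001, 0, 0, 50],
])

```text
time: 20.9
tool_pos: [0.5267, -0.0716, 0.1345]
ee_rot: [3.142, 0.0, -3.124]
wrist_force: [-1.8, 0.5, 1.6]
width: 0.0796
finger_force: 30.0
```

```bash
cat > st.py <<'E'
from h import *
import sys
s=snapshot("top");c=cam(s);g=s["pixels"][:,:,::-1].copy();cv2.imwrite("pics/"+sys.argv[1],g)
r=cv2.imread("pics/top3.png")
for nm,(x,y) in{"knobL":(310,187),"knobR":(382,207),"fixed":(399,240)}.items():
    t=r[y-9:y+10,x-9:x+10];m=cv2.matchTemplate(g[y-16:y+17,x-16:x+17],t,cv2.TM_CCOEFF_NORMED);_,v,_,l=cv2.minMaxLoc(m)
    i,j=l[1],l[0];f=lambda a,b,d:.5*(a-d)/(a-2*b+d+1e-9)
    sx=f(m[i,max(j-1,0)],v,m[i,min(j+1,14)]);sy=f(m[max(i-1,0),j],v,m[min(i+1,14),j]);print(nm,round(j-7+sx,2),round(i-7+sy,2),round(v,3))
for y in(-.05,-.07,-.09):
    L=[cv2.getRectSubPix(g,(3,3),tuple(map(float,proj(c,[x,y,.151])))).mean() for x in np.arange(.66,.73,.003)];print(y,np.round(L).astype(int))
E
python3 st.py top5.png
```

```text
knobL 0.01 -0.0 1.0
knobR -0.0 -0.0 1.0
fixed 0.02 -0.03 1.0
-0.05 [149 150 150 149 150 148 144 139 136 120 117 123 116  96  75  63  57  61
 100 144 141 121  95  85]
-0.07 [150 151 151 151 151 149 145 140 139 125 121 127 109  82  67  62  58  62
  94 140 146 129 103  90]
-0.09 [133 133 134 134 134 132 127 122 121 114 109 115 104  81  67  61  56  59
  90 135 143 123  99  88]
```

Run:
```python
from h import *
import pickle
c=pickle.load(open("C1.pkl","rb"))["top"]
for f in("pics/top3.png","pics/top5.png"):
  g=cv2.imread(f)
  for y in(-.031,-.034,-.037,-.040,-.102,-.105,-.108,-.111):
    print(y,[int(cv2.getRectSubPix(g,(1,1),tuple(map(float,proj(c,[x,y,.151])))).mean()) for x in np.arange(.67,.72,.002)])
```

```text
-0.031 [120, 119, 108, 104, 101, 102, 90, 69, 65, 68, 67, 61, 46, 41, 42, 41, 40, 40, 41, 42, 41, 41, 42, 42, 43]
-0.034 [117, 118, 113, 104, 103, 105, 101, 66, 63, 67, 68, 60, 46, 40, 40, 41, 41, 41, 41, 40, 41, 42, 41, 41, 41]
-0.037 [118, 119, 111, 102, 101, 102, 101, 84, 79, 90, 94, 72, 67, 73, 66, 56, 53, 50, 46, 44, 46, 46, 50, 75, 87]
-0.04 [118, 118, 109, 99, 97, 98, 99, 103, 116, 120, 118, 113, 113, 118, 100, 81, 71, 62, 54, 52, 54, 56, 85, 136, 147]
-0.102 [106, 106, 106, 104, 103, 103, 102, 95, 65, 53, 59, 65, 49, 41, 41, 41, 41, 40, 40, 40, 39, 38, 36, 55, 69]
-0.105 [105, 97, 104, 109, 103, 103, 109, 104, 95, 92, 88, 73, 54, 43, 41, 41, 41, 42, 41, 42, 41, 40, 41, 41, 42]
-0.108 [76, 83, 84, 76, 87, 97, 88, 76, 71, 70, 73, 63, 56, 49, 44, 42, 41, 41, 41, 41, 41, 42, 41, 42, 43]
-0.111 [68, 68, 66, 62, 65, 73, 75, 63, 64, 69, 71, 63, 60, 64, 67, 58, 50, 50, 44, 42, 40, 41, 42, 42, 42]
-0.031 [129, 135, 129, 119, 125, 126, 120, 122, 128, 117, 135, 121, 77, 45, 44, 44, 44, 44, 44, 44, 44, 44, 45, 46, 46]
-0.034 [136, 136, 135, 134, 134, 133, 134, 136, 137, 88, 118, 130, 93, 54, 43, 44, 43, 44, 44, 44, 44, 45, 44, 44, 44]
-0.037 [136, 138, 137, 135, 137, 137, 136, 136, 121, 108, 126, 118, 95, 81, 70, 59, 55, 54, 49, 48, 50, 50, 53, 79, 92]
-0.04 [137, 137, 137, 136, 137, 137, 136, 136, 134, 79, 130, 131, 111, 117, 104, 86, 76, 66, 58, 55, 57, 59, 91, 143, 154]
-0.102 [132, 133, 134, 133, 131, 125, 121, 121, 121, 123, 97, 111, 116, 76, 49, 44, 43, 43, 43, 42, 42, 41, 40, 58, 74]
-0.105 [113, 128, 120, 101, 106, 116, 106, 101, 103, 104, 112, 119, 99, 66, 45, 44, 44, 44, 44, 44, 44, 44, 44, 44, 44]
-0.108 [128, 114, 111, 125, 126, 114, 105, 113, 121, 108, 105, 126, 127, 82, 51, 44, 43, 44, 44, 44, 44, 44, 44, 45, 46]
-0.111 [125, 128, 130, 131, 126, 123, 118, 120, 119, 120, 120, 119, 113, 90, 73, 62, 53, 52, 47, 44, 43, 44, 44, 44, 45]
```

Request:
apply_moves([
  [0, 0, 0, 0.0003, 0, 0, 50],
  [0, 0, 0, 0.0006, 0, 0, 50],
  [0, 0, 0, 0.0008, 0, 0, 50],
  [0, 0, 0, 0.0008, 0, 0, 50],
  [0, 0, 0, 0.0008, 0, 0, 50],
])

```text
time: 21.45
tool_pos: [0.5275, -0.0716, 0.1345]
ee_rot: [3.142, 0.0, -3.124]
wrist_force: [-2.2, -0.3, 1.5]
width: 0.0795
finger_force: 30.0
```

Request:
apply_moves([
  [0, 0, 0, 0.0003, 0, 0, 50],
  [0, 0, 0, 0.0006, 0, 0, 50],
  [0, 0, 0, 0.0008, 0, 0, 50],
  [0, 0, 0, 0.0008, 0, 0, 50],
  [0, 0, 0, 0.0008, 0, 0, 50],
])

```text
time: 21.95
tool_pos: [0.5277, -0.0716, 0.1345]
ee_rot: [3.141, -0.001, -3.124]
wrist_force: [-4.1, 0.5, 3.3]
width: 0.0797
finger_force: 30.0
```

Request:
apply_moves([
  [0, 0, 0, 0.0001, 0, 0, 50],
  [0, 0, 0, 0.0002, 0, 0, 50],
  [0, 0, 0, 0.0003, 0, 0, 50],
  [0, 0, 0, 0.0003, 0, 0, 50],
  [0, 0, 0, 0.0003, 0, 0, 50],
])

```text
time: 22.45
tool_pos: [0.5277, -0.0716, 0.1345]
ee_rot: [3.141, -0.002, -3.125]
wrist_force: [-5.8, 0.1, 3.8]
width: 0.0797
finger_force: 30.0
```

Firm contact is felt: 5.8 N total, with no further travel. Easing off slightly, then releasing.

Request:
apply_moves([
  [0, 0, 0, -0.0003, 0, 0, 50],
  [0, 0, 0, -0.0005, 0, 0, 50],
  [0, 0, 0, -0.0005, 0, 0, 88],
  [0, 0, 0, -0.0005, 0, 0, 100],
  [0, 0, 0, -0.0005, 0, 0, 100],
])

```text
time: 22.95
tool_pos: [0.5287, -0.0715, 0.1344]
ee_rot: [3.141, 0.001, -3.124]
wrist_force: [0.4, -1.1, 0.4]
width: 0.0931
finger_force: 0.0
```

Request:
apply_moves([
  [0, 0, 0, 0, 0, 0, 100],
  [0, 0, 0, 0, 0, 0.005, 100],
  [0, 0, 0, 0, 0, 0.015, 100],
  [0, 0, 0, -0.003, 0, 0.04, 100],
  [0, 0, 0, -0.015, 0, 0.07, 100],
])

```text
time: 23.45
tool_pos: [0.5129, -0.0714, 0.2047]
ee_rot: [3.141, -0.002, -3.124]
wrist_force: [0.3, 0.3, -0.1]
width: 0.0939
finger_force: 0.0
```

Request:
apply_moves([
  [0, 0, 0, -0.02, -0.005, 0.03, 100],
  [0, 0, 0, -0.045, -0.01, 0.06, 100],
  [0, 0, 0, -0.075, -0.02, 0.09, 100],
  [0, 0, 0, -0.11, -0.04, 0.12, 100],
  [0, 0, 0, -0.14, -0.07, 0.14, 100],
])

```text
time: 23.95
tool_pos: [0.372, -0.1413, 0.3485]
ee_rot: [-3.139, 0.005, -3.122]
wrist_force: [0.2, -0.7, 0.1]
width: 0.0938
finger_force: 0.0
```

```bash
python3 st.py top6.png
python3 - <<'E'
from h import *
o=get_obs();print(o["tool_pos"],o["wrist_force"],o["width"])
s=snapshot("side");c=cam(s)
print([(np.round(x["pixel"],1).tolist(),round(x["score"],2)) for x in place_of("side","tray")],proj(c,[.6427,-.070,.149]))
s=snapshot("top");c=cam(s);m=masks_of("top","tray")[:1];print([np.round(x["extent"]) for x in m],[np.round(proj(c,[.5277-.005,y,.164]),1) for y in(-.0316,-.1116)])
print([(np.round(x["pixel"],1).tolist(),round(x["score"],2)) for x in place_of("top","tray")],proj(c,[.6427,-.070,.149]))
g=cv2.imread("pics/top6.png")
for x0 in (-.052,-.072,-.092):print([int(cv2.getRectSubPix(g,(1,1),tuple(map(float,proj(c,[x,x0,.164])))).mean()) for x in np.arange(.505,.55,.002)])
E
```

```text
knobL 0.01 -0.01 1.0
knobR -0.0 -0.0 1.0
fixed 0.02 -0.03 1.0
-0.05 [140 140 141 140 140 138 134 130 128 118 113 118 109  88  70  59  53  57
  94 135 133 113  89  79]
-0.07 [140 141 142 141 141 140 136 131 129 123 115 118 102  76  62  58  54  57
  88 131 136 121  96  84]
-0.09 [124 124 126 125 125 124 119 114 113 108  97 102 100  75  62  57  52  54
  84 127 134 115  93  82]
[ 0.3692564  -0.14605497  0.35204217] [-1.25218214 -1.11172225  2.05057816] 0.0939502595312623
[([322.0, 227.3], 0.66)] [325.3811713 225.3126744]
[array([294., 214., 358., 309.])] [array([293.7, 296.2]), array([334.3, 309.1])]
[([328.7, 244.1], 0.78)] [329.94196947 243.84128589]
[114, 124, 135, 131, 124, 122, 122, 95, 113, 143, 146, 145, 113, 87, 80, 113, 127, 128, 129, 130, 130, 129, 128]
[130, 135, 137, 137, 133, 122, 112, 95, 93, 139, 147, 144, 122, 94, 88, 85, 120, 136, 137, 138, 133, 129, 129]
[129, 135, 137, 138, 138, 137, 137, 129, 95, 135, 146, 143, 129, 95, 86, 102, 122, 128, 121, 111, 119, 123, 123]
```

```bash
python3 -c "
from bench import *
print(close_job())"
```

```text
the job is handed in; nothing more can be done
None
```

The tray now sits on the lowest rail pair, clear over the short bottle in the rack, with its rear edge resting against the depth stop. The stop did not move, the gripper is clear of everything, and the job was handed in at about 24 s.

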